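Load the seasoning carousel beside the stove

TASK

Put the seasonings away in the round carousel on the counter, each standing upright in the pocket sized for it: the wooden pepper mill in the largest pocket, the little brown vanilla bottle in the smallest, and the salt shaker and the spice jar in the two equal middle-sized pockets, one in each, either way round. The two larger capped bottles (hand lotion and cleaner) would fit as well but are not food: leave them standing where they are, and do not knock anything over.

Things in the scene. Friction and masses are not known exactly. Their poses are not given: they have to be found in the camera images.
- mill_center (a point): Turned dark wooden pepper mill, 160 mm tall, loose, 0.18 kg. Body 58 mm wide at its widest and 115 mm tall, slim waist, then a rounded head 50 mm wide from 116 to 149 mm above its foot (a good place to grip), small metal button on top. Point at its centre, 80 mm above its foot; z up along its axis.
- salt_center (a point): Glass salt shaker with a domed perforated metal cap, 44 mm wide, 90 mm tall, loose, 0.1 kg; rounded glass body up to 66 mm (best gripped about half-way up), cap 34 mm wide above. Point at its centre, 45 mm above its foot; z up.
- spice_center (a point): Clear spice jar with a broad screw lid as wide as the jar, 45 mm wide, 106 mm tall (lid from 85 mm up), with a paper label, loose, 0.11 kg. Point at its centre, 53 mm above its foot; z up.
- vanilla_center (a point): The smallest bottle: brown glass vanilla bottle with a black cap, 29 mm wide, 64 mm tall (glass up to 47 mm, cap 19 mm wide above), loose, 0.05 kg. Point at its centre, 32 mm above its foot; z up.
- lotion_center (a point): Look-alike, not to be moved: slim hand-lotion bottle with a round shoulder and narrow tall cap (24 mm wide), 46 mm wide, 114 mm tall, loose. Point at its centre, 57 mm above its foot; z up.
- cleaner_center (a point): Look-alike, not to be moved: cleaner bottle with a round shoulder and narrow cap (31 mm wide), 56 mm wide, 124 mm tall, loose. Point at its centre, 62 mm above its foot; z up.
- pocket_large: Steel-rimmed round pocket of the carousel, the largest of four, for the pepper mill; inner diameter 74 mm, wall 2.5 mm, rim 18 mm above its dark rubber-lined floor. Origin at its centre, 2 mm below that floor (floor 24 mm, rim 42 mm above the counter); z up. The carousel is a round wooden turntable, 192 mm across; its pockets are centred 55 mm from its axis at quarter turns, largest opposite smallest.
- pocket_medium_a: Steel-rimmed round pocket of the carousel, one of the two equal middle-sized ones; inner diameter 61 mm, wall 2.5 mm, rim 18 mm above its dark rubber-lined floor. Origin at its centre, 2 mm below that floor (floor 24 mm, rim 42 mm above the counter); z up. On the carousel's axis, between the pockets, is a turning knob, 25 mm wide, top 64 mm above the counter.
- pocket_medium_b: Steel-rimmed round pocket of the carousel, the other of the two equal middle-sized ones; inner diameter 61 mm, wall 2.5 mm, rim 18 mm above its dark rubber-lined floor. Origin at its centre, 2 mm below that floor (floor 24 mm, rim 42 mm above the counter); z up. Beware the utensil crock at the left: its tools lean out to y = 0.21 m and reach 0.32 m high.
- pocket_small: Steel-rimmed round pocket of the carousel, the smallest of four, for the vanilla bottle; inner diameter 45 mm, wall 2.5 mm, rim 18 mm above its dark rubber-lined floor. Origin at its centre, 2 mm below that floor (floor 24 mm, rim 42 mm above the counter); z up. The carousel turns on a stiff bearing: it stays put unless pushed and may turn a little when bumped. Its foot is fixed.

How it is judged (in metres and radians):
At the end, for the whole second after the job is handed in: Mill in the largest pocket, vanilla in the smallest, salt and spice in one middle-sized pocket each: upright within 0.15 rad, centred within 14 mm, standing on the pocket floor within 6 mm. Lotion and cleaner bottles upright, within 30 mm of their start (horizontal distance between mill_center and pocket_large below 0.014 m and z of mill_center in the frame of pocket_large between 0.074 and 0.088 m and angle between each of mill_center, vanilla_center, lotion_center, cleaner_center's own z axis and vertical below 0.15 rad and horizontal distance between vanilla_center and pocket_small below 0.014 m and z of vanilla_center in the frame of pocket_small between 0.026 and 0.04 m and ((horizontal distance between salt_center and pocket_medium_a below 0.014 m and z of salt_center in the frame of pocket_medium_a between 0.039 and 0.053 m and angle between salt_center's own z axis and vertical below 0.15 rad) or (horizontal distance between salt_center and pocket_medium_b below 0.014 m and z of salt_center in the frame of pocket_medium_b between 0.039 and 0.053 m and angle between salt_center's own z axis and vertical below 0.15 rad)) and ((horizontal distance between spice_center and pocket_medium_a below 0.014 m and z of spice_center in the frame of pocket_medium_a between 0.047 and 0.061 m and angle between spice_center's own z axis and vertical below 0.15 rad) or (horizontal distance between spice_center and pocket_medium_b below 0.014 m and z of spice_center in the frame of pocket_medium_b between 0.047 and 0.061 m and angle between spice_center's own z axis and vertical below 0.15 rad)) and distance of each of lotion_center, cleaner_center from where it was at the start of the episode below 0.03 m); the robot touches nothing.
It fails at once if one of the seasonings or of the two other bottles was knocked over (angle between any of mill_center, salt_center, spice_center, vanilla_center, lotion_center, cleaner_center's own z axis and vertical above 1.1 rad).
It also fails if it takes over 115 s, if anything falls off the work surface, if the arm or the gripper's body presses on something with over 40 N, if the wrist force passes 120 N, or if a joint passes its speed limit or range.

ROBOT

A 6-joint arm with a two-finger parallel gripper is mounted at the origin on a cart in front of the work surface, level with it; the furniture and walls round the work are solid. World frame = base frame: x ahead of the robot, y to its left, z up, the work surface at z = 0. Lengths are in mm, angles in rad, forces in N, time in s.
With the tool pointing down it reaches from about 350 to 975 mm from the base axis. Payload 7.1 kg.
Tool frame: the origin (TCP) lies midway between the tips of the shut fingers; the grasp point (between the pads) lies 19 mm behind it (ctrl.grasp_offset is the distance from the TCP to the grasp point, in mm); z points along the fingers, y is the line along which they close (so a half turn about z gives the same grasp; the last joint's range is limited). The gripper opens to 88 mm and grips with 3 to 60 N. Pads are 20 mm wide; open, the fingers measure 115 mm over their backs; the gripper's body (75 mm by 178 mm) begins 61 mm behind the grasp point.
Start: joints at [1.105, 0.423, 1.63, -0, 1.089, -0.019], TCP at [270.019, 563.644, 222.675] pointing down, gripper open.
Joint ranges: [-3, 3], [-0.9, 2.11], [0.09, 2.58], [-1.31, 4.45], [0.11, 2.69], [-2.54, 2.54]. Speed limits (rad/s): [2.39, 2.39, 3.01, 3.14, 3.14, 3.14].

INTERFACE

Orientations are given as a rotation vector (axis times angle).
In Python, from workcell import ctrl gives the robot as it stands. The module is installed in compiled form; this text tells all that it offers.
- The arm moves only by the tool servo_tool, never from a script. Its argument "rows" is a list of rows, each a list of 7 numbers: the turn, a rotation vector about the tool's x, y, z as a fraction of full scale, then the shift along the tool's x, y, z as a fraction of full scale, then the finger opening in mm, from 0 to 87.8. A call has 1 to 10 rows; each row is the pose to reach, as a shift and turn from the pose commanded when the call began, along the tool's axes at that moment; what a row does not reach only later rows make up. Full scale, the value 1, is 20 cm for a shift and 1.5 rad for a turn. A row lasts 1/8 s, in which the tool goes at most 62.5 mm and 10.7 degrees, less where a joint would pass 70% of its speed; a pose out of reach is approached as far as the arm can. A call with a number of a shift or a turn outside -1 to 1 is refused whole. A call with a gripper value outside its range is refused whole. The fingers move at their own pace and stop on an object; the grip force is fixed at half the most. Time passes only in rows, so rows that repeat a pose let the fingers close. It gives the time, the measured TCP pose, the force, the opening and the grip force at its end, in the units of the state.
- ctrl.get_obs(): the state, without advancing time (a new reading comes with each control period).
- ctrl.get_image(name): name is "scene" or "top" or "wrist"; returns (picture, depth): 480x640x3 uint8, red, green, blue; 480x640 float32, mm along the optical axis (not along the pixel's ray), 0 where there is no reading.
- ctrl.camera_info(name): a dict with "intrinsics" (3x3 intrinsics, pixels), "R" (3x3) and "t" (3): a world point X has camera coordinates R X + t. Camera axes: x right, y down, z forward; pixel columns grow to the right and rows downward; lengths in mm; the calibration is good to about 2 mm. A picture is of the moment at which its call begins: read the wrist's pose just before it. camera_info takes no time and is no camera call; for the wrist camera it gives the pose at the moment of the call.
- ctrl.close_job(): hands the job in; it is judged then, once.
The state is a dict: "t": time; "qpos": joint angles; "qvel": joint speeds; "joint_torque": joint torques, N m; "ee_pos": TCP position; "orientation": TCP orientation; "ft_force": force on the tool from outside, world axes, zero at the start; "moment": the same for the moment, N m; "width": finger opening in mm; "grasp_force": force on a finger pad.
Only numpy, scipy, OpenCV 4.12 (cv2) and the standard library are available. Lean on these libraries where they do the work, as an engineer would, in place of code of your own. Each camera call takes 0.05 s, during which the arm holds its last target. There are 200 camera calls.

## Working session

There is one attempt and no reset: what is moved stays moved. The work goes in short steps, Python scripts to look and compute and a tool call to move; the robot and the scene stay as the last step left them, time stands still between calls to the robot, and variables do not carry over. Pictures are saved under pics/ and viewed, at most 14 in all, crops included, and the job is handed in when it is done.

Besides the shell and the picture viewer there is one more tool, called after "Call:" by a JSON object that holds its "api" and its "payload", one argument or row to a line. servo_tool: Moves the arm, as the interface text tells. Its arguments: {"type":"object","properties":{"rows":{"type":"array","items":{"type":"array","items":{"type":"number"}}}},"required":["rows"]}

```bash
mkdir -p pics; cat > h.py <<'E'
import numpy as np, cv2
from workcell import ctrl
from scipy.spatial.transform import Rotation as Rn
def snap(name,fn):
    ci=ctrl.camera_info(name); im,d=ctrl.get_image(name)
    cv2.imwrite(f'pics/{fn}.png',im[:,:,::-1]); np.savez(f'{fn}.npz',im=im,d=d,K=ci['intrinsics'],R=ci['R'],t=ci['t'])
def cloud(fn):
    z=np.load(fn+'.npz'); d=z['d']; v,u=np.indices(d.shape)
    p=np.stack([u*d,v*d,d],-1)@np.linalg.inv(z['K']).T
    return (p-z['t'])@z['R'], d>0, z['im']
E
python3 - <<'E'
from h import *
o=ctrl.get_obs(); print(o)
snap('scene','scene1'); snap('top','top1')
print(Rn.from_rotvec(o['orientation']).as_matrix(), ctrl.grasp_offset)
E
```

```text
{'t': 0.0, 'qpos': array([ 1.10499126e+00,  4.23816543e-01,  1.63071469e+00, -2.58456218e-06,
        1.08860052e+00, -1.90118341e-02]), 'qvel': array([-7.25019391e-05, -4.99176658e-04,  1.10680806e-03,  1.27907501e-03,
       -1.10961737e-03, -1.17871525e-03]), 'joint_torque': array([ 1.62019307e-03, -5.44639170e+01, -2.73663068e+01,  6.45788689e-02,
        2.28939706e-02, -8.54388918e-05]), 'ee_pos': array([269.77430314, 563.14433863, 221.90717323]), 'orientation': array([-6.95914810e-01, -3.06316736e+00,  2.34752279e-03]), 'ft_force': array([0.33889091, 0.01531898, 0.16350619]), 'moment': array([ 0.01260082, -0.02831635, -0.00469688]), 'grasp_force': 0.0, 'width': 87.74754774752112}
[[-9.01837812e-01  4.32074166e-01 -6.89230499e-04]
 [ 4.32074715e-01  9.01836763e-01 -1.37615631e-03]
 [ 2.69718115e-05 -1.53886887e-03 -9.99998816e-01]] 18.700000000000003
```

View pics/scene1.png

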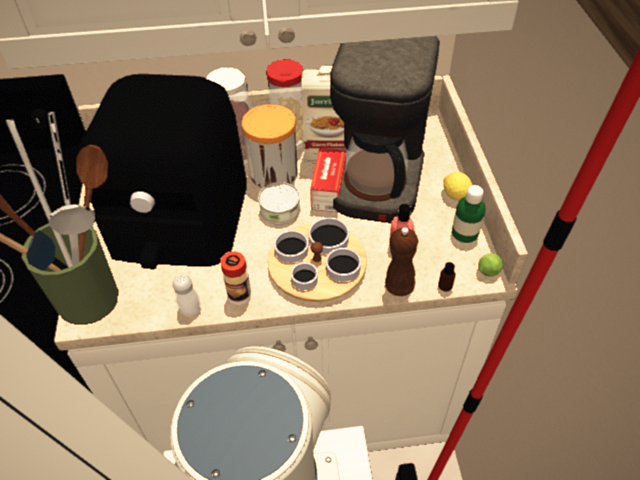

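View pics/top1.png

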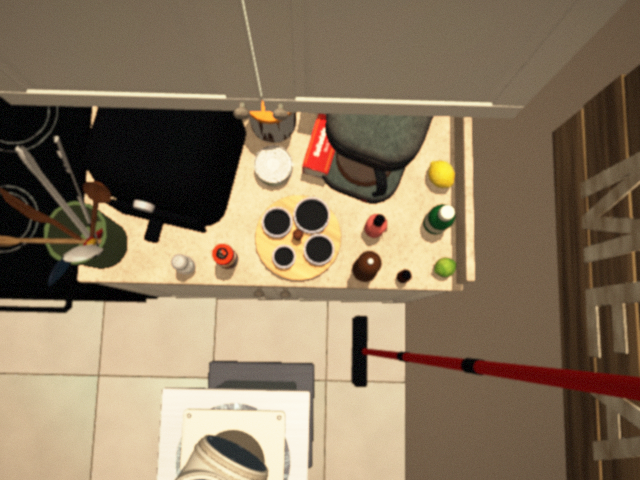

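The scene view shows the arm parked at the left. In the top view (px): salt (182,264), spice (224,255), mill (366,265), vanilla (404,276), lotion red (375,226), cleaner green (438,218). The pockets are large (312,215), medium (277,223) and (319,250), small (284,257), with the knob at (298,236).

```bash
python3 - <<'E'
from h import *
for fn,pts in (('top1',dict(salt=(182,264),spice=(224,255),mill=(366,265),van=(404,276),lot=(375,226),cln=(438,218),L=(312,215),Ma=(277,223),Mb=(319,250),S=(284,257),knob=(298,235),lime=(445,267),crock=(90,240),bowl=(273,167),toaster=(165,215),coffee=(380,185),counter=(250,275),cab=(330,98))),):
    P,ok,im=cloud(fn)
    for n,(u,v) in pts.items(): print(n,P[v,u].round(0))
P,ok,im=cloud('scene1'); Q,ok2,_=cloud('top1')
A=np.concatenate([P[ok],Q[ok2]])
np.save('A.npy',A)
# heightmap of the work area: x 200..700, y -450..400, 1.25mm/px
def hm(A,x0,x1,y0,y1,s):
    H=np.zeros((int((x1-x0)/s),int((y1-y0)/s)),np.float32)
    m=(A[:,0]>x0)&(A[:,0]<x1)&(A[:,1]>y0)&(A[:,1]<y1)&(A[:,2]<400)
    a=A[m]; i=((x1-a[:,0])/s).astype(int).clip(0,H.shape[0]-1); j=((y1-a[:,1])/s).astype(int).clip(0,H.shape[1]-1)
    np.maximum.at(H,(i,j),a[:,2]); return H
for n,x,y in []: pass
for tag,B in (('top',Q[ok2]),('scene',P[ok])):
  for n,(u,v) in dict(salt=(182,264),spice=(224,255),mill=(366,265),van=(404,276),lot=(375,226),cln=(438,218)).items():
    c=Q[v,u]; m=(np.hypot(*(B[:,:2]-c[:2]).T)<40)&(B[:,2]>15)&(B[:,2]<180)
    b=B[m]; 
    print(tag,n,m.sum(),b.min(0).round(),b.max(0).round(), ((b.min(0)+b.max(0))/2).round(1))
E
```

```text
salt [407. 111.  88.]
spice [426.  22. 107.]
mill [ 408. -265.  151.]
van [ 396. -355.   65.]
lot [ 501. -291.   75.]
cln [ 518. -422.   94.]
L [ 531. -157.   24.]
Ma [511. -79.  24.]
Mb [ 452. -174.   28.]
S [435. -97.  22.]
knob [ 479. -127.   64.]
lime [ 420. -448.   44.]
crock [450. 299. 105.]
bowl [635. -67.  36.]
toaster [498. 138. 148.]
coffee [ 565. -289.  174.]
counter [396. -22.   2.]
cab [ 631. -178.  446.]
top salt 389 [393.  97.  15.] [436. 137.  93.] [414.1 117.1  54.3]
top spice 500 [408.   4.  15.] [451.  48. 111.] [429.9  25.7  63.1]
top mill 655 [ 390. -303.   15.] [ 441. -249.  163.] [ 415.3 -276.1   89.1]
top van 157 [ 387. -375.   16.] [ 414. -347.   70.] [ 400.8 -361.2   43.2]
top lot 435 [ 487. -321.   16.] [ 531. -273.  118.] [ 509.1 -297.3   66.6]
top cln 697 [ 498. -460.   16.] [ 551. -407.  128.] [ 524.9 -433.1   71.9]
scene salt 769 [393.  99.  15.] [431. 140.  93.] [411.9 119.6  53.8]
scene spice 1150 [407.   6.  15.] [456.  51. 112.] [431.4  28.2  63.4]
scene mill 1574 [ 390. -301.   15.] [ 437. -247.  163.] [ 413.3 -274.1   88.8]
scene van 336 [ 387. -373.   15.] [ 413. -345.   68.] [ 400.1 -359.5   41.3]
scene lot 443 [ 493. -319.   15.] [ 529. -272.  119.] [ 511.1 -295.6   66.9]
scene cln 1272 [ 497. -461.   15.] [ 549. -405.  128.] [ 523.3 -432.6   71.8]
```

```bash
python3 - <<'E'
from h import *
from scipy.optimize import least_squares
P,ok,_=cloud('scene1'); Q,ok2,_=cloud('top1')
C=[]
for fn in('top1','scene1'):
    z=np.load(fn+'.npz'); print(fn,'cam',(-z['R'].T@z['t']).round())
fit=lambda b,r,c:least_squares(lambda p:np.hypot(b[:,0]-p[0],b[:,1]-p[1])-r,c,loss='soft_l1',f_scale=1.5).x
T=dict(salt=(412,118,22,10,60),spice=(430,27,22.5,10,103),mill=(414,-275,25,122,144),van=(400,-360,14.5,8,44),lot=(510,-296,23,10,80),cln=(524,-433,28,10,80))
for n,(x,y,r,a,b_) in T.items():
  for tag,B in(('top',Q[ok2]),('scene',P[ok])):
    b=B[(np.hypot(B[:,0]-x,B[:,1]-y)<r+10)&(B[:,2]>a)&(B[:,2]<b_)]
    f=fit(b,r,(x,y)); print(n,tag,len(b),f.round(1),np.abs(np.hypot(*(b[:,:2]-f).T)-r).mean().round(1))
for tag,B in(('top',Q[ok2]),('scene',P[ok])):
  # floors (z 21..28) centroid, rims
  for n,x,y,r in(('L',531,-157,38),('Ma',511,-79,31.7),('Mb',452,-174,31.7),('S',435,-97,23.7)):
    b=B[(np.abs(np.hypot(B[:,0]-x,B[:,1]-y)-r)<9)&(B[:,2]>37)&(B[:,2]<47)]
    f=fit(b,r,(x,y)); print(n,tag,len(b),f.round(1),np.abs(np.hypot(*(b[:,:2]-f).T)-r).mean().round(1))
  b=B[(np.hypot(B[:,0]-479,B[:,1]+127)<22)&(B[:,2]>56)&(B[:,2]<70)]; print('knob',b.min(0),b.max(0),np.median(b,0))
  for lo in (150,217,260,300,350,420):
    b=B[(B[:,2]>lo)&(B[:,0]>380)&(B[:,0]<800)&(B[:,1]<150)&(B[:,1]>-480)]
    b=b[np.hypot(b[:,0]-414,b[:,1]+275)>50]
    for y0,y1 in((-480,-380),(-380,-280),(-280,-180),(-180,-80),(-80,20),(20,150)):
      q=b[(b[:,1]>y0)&(b[:,1]<y1),0]; print(lo,y0,len(q),np.sort(q)[3].round() if len(q)>9 else '-',end=' | ')
    print()
E
```

```text
top1 cam [ 280. -151. 1293.]
scene1 cam [-265.  -53.  950.]
salt top 155 [415.2 121.8] 1.7
salt scene 433 [418.3 121. ] 1.7
spice top 201 [431.   26.9] 1.7
spice scene 791 [433.   28.5] 1.0
mill top 261 [ 417.8 -275.6] 3.9
mill scene 343 [ 420.1 -272.7] 2.5
van top 76 [ 401.9 -362.9] 1.1
van scene 217 [ 403.7 -360.6] 1.1
lot top 310 [ 512.1 -298.2] 3.4
lot scene 216 [ 520.4 -296. ] 3.5
cln top 255 [ 527.3 -435.6] 0.7
cln scene 731 [ 528.7 -434. ] 1.1
L top 173 [ 529.5 -155.6] 1.1
Ma top 152 [512.1 -80.1] 1.1
Mb top 152 [ 454.1 -173.2] 1.0
S top 114 [436.3 -97.5] 1.0
knob [ 472.38334004 -138.12133717   56.14406072] [ 494.84493244 -116.34701986   68.9360531 ] [ 482.33988204 -127.05611636   61.71809285]
150 -480 11921 380.0 | 150 -380 11292 557.0 | 150 -280 11609 571.0 | 150 -180 8862 605.0 | 150 -80 9023 605.0 | 150 20 18342 489.0 | 
217 -480 11921 380.0 | 217 -380 11064 569.0 | 217 -280 11562 571.0 | 217 -180 8862 605.0 | 217 -80 8684 605.0 | 217 20 17240 506.0 | 
260 -480 11921 380.0 | 260 -380 11064 569.0 | 260 -280 11554 571.0 | 260 -180 8862 605.0 | 260 -80 8497 605.0 | 260 20 159
[... 754 characters left out ...]
04.0 | 150 -80 4083 605.0 | 150 20 15628 486.0 | 
217 -480 1977 382.0 | 217 -380 5780 567.0 | 217 -280 7675 570.0 | 217 -180 3172 604.0 | 217 -80 3559 605.0 | 217 20 13093 507.0 | 
260 -480 1977 382.0 | 260 -380 5577 567.0 | 260 -280 7074 570.0 | 260 -180 3098 604.0 | 260 -80 3298 605.0 | 260 20 10993 516.0 | 
300 -480 1971 382.0 | 300 -380 5012 568.0 | 300 -280 5974 571.0 | 300 -180 2998 604.0 | 300 -80 3262 605.0 | 300 20 4875 625.0 | 
350 -480 1929 382.0 | 350 -380 2197 625.0 | 350 -280 2524 625.0 | 350 -180 2894 604.0 | 350 -80 3262 605.0 | 350 20 4875 625.0 | 
420 -480 1123 382.0 | 420 -380 1346 625.0 | 420 -280 1654 626.0 | 420 -180 2113 604.0 | 420 -80 2376 605.0 | 420 20 3645 625.0 |
```

```bash
python3 - <<'E'
from h import *
A=np.load('A.npy'); A=A[(A[:,2]>-50)&(A[:,0]>300)&(A[:,1]<400)]
def clr(x,y,zb,tag,excl):
    B=A[(A[:,2]>zb-8)]
    B=B[np.hypot(B[:,0]-x,B[:,1]-y)<250]
    for e in excl: B=B[np.hypot(B[:,0]-e[0],B[:,1]-e[1])>45]
    out=[]
    for a in range(0,180,15):   # angle of closing dir from +x toward +y
        t=np.radians(a); d=B[:,:2]-(x,y)
        l=np.abs(d@[np.cos(t),np.sin(t)])-89; w=np.abs(d@[-np.sin(t),np.cos(t)])-37.5
        s=np.hypot(l.clip(0),w.clip(0))+np.minimum(np.maximum(l,w),0)
        k=np.argsort(s)[5] if len(s)>6 else None
        out.append((a,round(float(s[k])),B[k].round().astype(int).tolist()) if k is not None else (a,'free'))
    print(tag,out)
mill=(417,-274);van=(403,-361);salt=(416.5,121);sp=(432,28)
clr(530,-155,217,'millplace',[mill,van])
clr(512,-79,120,'medA',[salt,sp,mill])
clr(454,-172,120,'medB',[salt,sp,mill])
clr(436,-97,118,'S',[])
clr(*van,99,'vanpick',[van]); clr(*mill,193,'millpick',[mill]); clr(*salt,100,'saltpick',[salt]); clr(*sp,115,'sppick',[sp])
E
```

```text
millplace [(0, -6, [613, -185, 288]), (15, -4, [605, -107, 429]), (30, 0, [606, -110, 434]), (45, -4, [606, -110, 427]), (60, -1, [604, -101, 430]), (75, 19, [605, -96, 424]), (90, 13, [580, -245, 300]), (105, -1, [586, -230, 304]), (120, -9, [593, -211, 293]), (135, -9, [605, -192, 289]), (150, -8, [595, -206, 296]), (165, -11, [600, -198, 306])]
medA [(0, 3, [604, -45, 425]), (15, 0, [607, -91, 424]), (30, 7, [606, -49, 425]), (45, 4, [605, -42, 428]), (60, 20, [604, -35, 424]), (75, 29, [532, 38, 120]), (90, 23, [557, 32, 113]), (105, 23, [534, 38, 159]), (120, 29, [606, -110, 434]), (135, 7, [606, -110, 434]), (150, 0, [607, -91, 424]), (165, 5, [605, -96, 424])]
medB [(0, 47, [586, -230, 306]), (15, 50, [592, -210, 314]), (30, 63, [600, -198, 299]), (45, 68, [606, -110, 434]), (60, 63, [504, -287, 115]), (75, 42, [500, -293, 113]), (90, 29, [505, -287, 114]), (105, 35, [509, -286, 115]), (120, 36, [505, -287, 114]), (135, 29, [509, -284, 112]), (150, 37, [509, -286, 115]), (165, 52, [581, -243, 281])]
S [(0, 79, [447, 20, 111]), (15, 73, [605, -105, 426]), (30, 69, [529, 39, 123
[... 914 characters left out ...]
]), (165, 59, [569, -278, 278])]
saltpick [(0, -18, [487, 103, 96]), (15, -17, [490, 119, 134]), (30, -24, [465, 164, 98]), (45, -30, [454, 167, 98]), (60, -29, [451, 170, 94]), (75, -18, [454, 184, 95]), (90, -17, [430, 49, 106]), (105, -17, [419, 47, 93]), (120, -14, [437, 47, 104]), (135, -15, [483, 83, 109]), (150, -18, [487, 101, 110]), (165, -18, [488, 112, 105])]
sppick [(0, -9, [512, 55, 123]), (15, -10, [488, 72, 134]), (30, -20, [486, 73, 150]), (45, -19, [485, 74, 109]), (60, -18, [483, 79, 127]), (75, -4, [486, 100, 137]), (90, 13, [483, 76, 120]), (105, 25, [483, 76, 129]), (120, 31, [486, 73, 150]), (135, 33, [485, 74, 109]), (150, 21, [528, 41, 129]), (165, 0, [527, 41, 186])]
```

```bash
python3 - <<'E'
from h import *
A=np.load('A.npy'); A=A[(A[:,2]>105)&(A[:,0]>250)&(A[:,1]<450)]
x,y=416.5,121
A=A[(np.hypot(A[:,0]-432,A[:,1]-28)>40)&(np.hypot(A[:,0]-x,A[:,1]-y)<250)]
for top in (125,300):
 B=A[A[:,2]<top] if top<200 else A
 for a in range(0,180,15):
    t=np.radians(a); d=B[:,:2]-(x,y)
    l=np.abs(d@[np.cos(t),np.sin(t)])-89; w=np.abs(d@[-np.sin(t),np.cos(t)])-37.5
    s=np.hypot(l.clip(0),w.clip(0))+np.minimum(np.maximum(l,w),0)
    k=np.argsort(s)[:40:13]; print(a,s[k].round(),B[k].round().astype(int).tolist())
E
```

```text
0 [-19. -17. -16. -16.] [[487, 111, 119], [488, 106, 107], [489, 104, 113], [490, 106, 118]]
15 [-17. -16. -15. -14.] [[491, 121, 108], [491, 118, 121], [493, 123, 114], [494, 122, 121]]
30 [-22. -11. -10.  -9.] [[468, 167, 106], [497, 137, 110], [496, 143, 123], [496, 134, 115]]
45 [-20.  -3.  -2.  -1.] [[468, 167, 106], [499, 155, 107], [500, 155, 108], [500, 153, 108]]
60 [-16.  10.  11.  12.] [[468, 167, 106], [504, 176, 124], [501, 169, 124], [506, 180, 117]]
75 [-4. 31. 31. 32.] [[468, 183, 105], [504, 184, 114], [503, 179, 122], [503, 174, 125]]
90 [14. 29. 30. 31.] [[468, 183, 105], [483, 81, 122], [484, 85, 107], [485, 86, 110]]
105 [15. 17. 18. 18.] [[483, 75, 118], [483, 81, 122], [483, 85, 106], [487, 73, 124]]
120 [-3. -0.  0.  1.] [[483, 75, 118], [483, 81, 125], [485, 79, 114], [487, 76, 111]]
135 [-15. -14. -13. -12.] [[483, 85, 106], [485, 84, 115], [483, 81, 125], [487, 87, 118]]
150 [-19. -17. -16. -15.] [[485, 98, 115], [489, 103, 116], [485, 94, 118], [486, 93, 123]]
165 [-18. -16. -16. -16.] [[487, 111, 119], [487, 105, 118], [490, 112, 124], [493, 122, 120]]
0 
[... 397 characters left out ...]
 [[468, 167, 106], [502, 176, 184], [502, 175, 197], [503, 176, 202]]
75 [-4. -1. -0.  1.] [[468, 183, 105], [404, 214, 277], [408, 215, 271], [406, 216, 276]]
90 [1. 3. 4. 5.] [[402, 211, 296], [401, 213, 291], [402, 214, 288], [397, 215, 300]]
105 [2. 3. 4. 4.] [[409, 213, 273], [407, 214, 281], [403, 213, 295], [404, 214, 282]]
120 [-4. -2. -1. -1.] [[403, 211, 291], [483, 77, 140], [482, 80, 139], [402, 214, 293]]
135 [-16. -15. -14. -14.] [[483, 85, 130], [485, 84, 142], [485, 84, 147], [484, 87, 138]]
150 [-19. -18. -17. -16.] [[485, 98, 115], [488, 103, 138], [486, 96, 123], [490, 103, 139]]
165 [-18. -17. -17. -16.] [[487, 111, 119], [489, 114, 146], [490, 114, 146], [490, 116, 129]]
```

Call:
{"api": "servo_tool", "payload": {
  "rows": [
    [0,0,0,0,0,-0.5,60],
    [0,0,0,0,0,-1,60],
    [0,0,0,0,0,-1,60],
    [0,0,0,0,0,-1,60]
  ]
}}

```text
t: 0.6
ee_pos: [270.6, 565.0, 427.8]
orientation: [0.696, 3.062, 0.012]
ft_force: [0.1, -0.2, -0.2]
width: 60.0
grasp_force: 0.0
```

```bash
cat >> h.py <<'E'
def plan(*wps):
    """wps: (x,y,z,phi_deg) TCP targets, tool down, tool y at phi; prints fractions rel. to current pose"""
    o=ctrl.get_obs(); p=o['ee_pos']; R0=Rn.from_rotvec(o['orientation'])
    Y=R0.as_matrix()[:,1]; print('now',p.round(1),'phi',np.degrees(np.arctan2(Y[1],Y[0])).round(1),'q',o['qpos'].round(2),'w',round(o['width'],1),'gf',round(o['grasp_force'],1),'t',round(o['t'],1))
    for x,y,z,f in wps:
        a=np.radians(f); yy=np.array([np.cos(a),np.sin(a),0]); zz=np.array([0,0,-1.]); M=np.stack([np.cross(yy,zz),yy,zz],1)
        r=(R0.inv()*Rn.from_matrix(M)).as_rotvec()/1.5; s=R0.inv().apply(np.array([x,y,z])-p)/200
        print((x,y,z,f),r.round(3).tolist(),s.round(3).tolist(),'dist',np.linalg.norm(s*200).round())
E
python3 -c "
from h import *
plan((350,400,425,40),(385,385,425,40))"
```

```text
now [270.6 565.  427.8] phi 64.4 q [ 1.11  0.26  1.39  0.    1.48 -0.02] w 60.0 gf 0.0 t 0.6
(350, 400, 425, 40) [0.005, -0.001, 0.284] [-0.714, -0.573, 0.009] dist 183.0
(385, 385, 425, 40) [0.005, -0.001, 0.284] [-0.904, -0.565, 0.009] dist 213.0
```

Call:
{"api": "servo_tool", "payload": {
  "rows": [
    [0,0,0.1,-0.25,-0.25,0,60],
    [0,0,0.2,-0.5,-0.5,0,60],
    [0,0,0.35,-0.75,-0.75,0,60],
    [0,0,0.5,-1,-1,0,60],
    [0,0,0.6,-1,-1,0,60],
    [0,0,0.72,-1,-1,0,60],
    [0,0,0.86,-1,-1,0,60],
    [0,0,0.86,-1,-1,0,60]
  ]
}}

```text
t: 1.6
ee_pos: [363.6, 296.3, 421.2]
orientation: [-2.402, -2.025, 0.004]
ft_force: [0.9, 0.2, 0.5]
width: 60.2
grasp_force: 0.0
```

```bash
python3 -c "
from h import *
plan((400,100,380,-10),(420,-100,300,-10),(403,-361,200,-10))"
```

```text
now [363.6 296.3 421.2] phi -9.7 q [0.66 0.   1.71 0.   1.43 0.83] w 60.2 gf 0.0 t 1.6
(400, 100, 380, -10) [-0.001, 0.001, 0.003] [-0.936, 0.346, 0.207] dist 204.0
(420, -100, 300, -10) [-0.001, 0.001, 0.003] [-1.904, 0.614, 0.608] dist 418.0
(403, -361, 200, -10) [-0.001, 0.001, 0.003] [-3.204, 0.751, 1.111] dist 695.0
```

Call:
{"api": "servo_tool", "payload": {
  "rows": [
    [0,0,0,-0.3,0.1,0,60],
    [0,0,0,-0.6,0.2,0.1,60],
    [0,0,0,-1,0.35,0.2,60],
    [0,0,0,-1,0.35,0.2,60]
  ]
}}

```text
t: 2.1
ee_pos: [398.9, 85.5, 380.6]
orientation: [-2.399, -2.026, 0.005]
ft_force: [0.1, 1.1, 0.2]
width: 60.1
grasp_force: 0.0
```

Call:
{"api": "servo_tool", "payload": {
  "rows": [
    [0,0,0,-0.3,0.1,0.1,60],
    [0,0,0,-0.6,0.2,0.2,60],
    [0,0,0,-1,0.25,0.4,60],
    [0,0,0,-1,0.25,0.4,60]
  ]
}}

```text
t: 2.6
ee_pos: [414.5, -119.4, 300.1]
orientation: [-2.398, -2.025, 0.004]
ft_force: [0.6, -0.1, 0.7]
width: 59.8
grasp_force: 0.0
```

Call:
{"api": "servo_tool", "payload": {
  "rows": [
    [0,0,0,-0.3,0,0.1,60],
    [0,0,0,-0.6,0,0.2,60],
    [0,0,0,-1,0.05,0.2,60],
    [0,0,0,-1,0.05,0.2,60]
  ]
}}

```text
t: 3.1
ee_pos: [391.8, -318.6, 261.1]
orientation: [-2.4, -2.024, 0.001]
ft_force: [-0.2, 1.2, 0.0]
width: 60.2
grasp_force: 0.0
```

```bash
python3 -c "
from h import *
plan((403,-361.5,200,-10),(403,-361.5,21,-10))
snap('wrist','w1')"
```

```text
now [ 391.8 -318.6  261.1] phi -9.7 q [-0.71  0.2   1.85 -0.    1.09 -0.54] w 60.2 gf 0.0 t 3.1
(403, -361.5, 200, -10) [-0.001, -0.001, 0.004] [-0.202, 0.092, 0.305] dist 75.0
(403, -361.5, 21, -10) [-0.001, -0.001, 0.004] [-0.203, 0.094, 1.2] dist 244.0
```

View pics/w1.png

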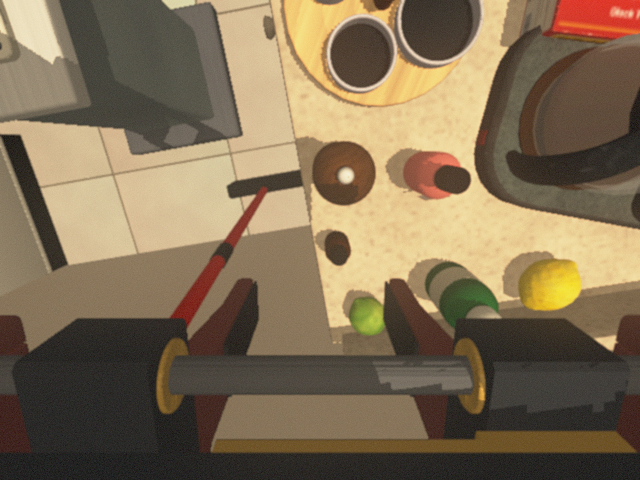

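The wrist view shows the vanilla at about (338,247), the mill at (344,172), the lotion at (435,175) and the cleaner at (465,295). The body's long axis lies along the closing direction. Next I refine the positions with wrist depth.

```bash
cat >> h.py <<'E'
from scipy.optimize import least_squares
def fitc(fn,x,y,r,a,b_,g=10):
    P,ok,_=cloud(fn); B=P[ok]
    b=B[(np.hypot(B[:,0]-x,B[:,1]-y)<r+g)&(B[:,2]>a)&(B[:,2]<b_)]
    if len(b)<15: print('few',len(b)); return
    f=least_squares(lambda p:np.hypot(b[:,0]-p[0],b[:,1]-p[1])-r,(x,y),loss='soft_l1',f_scale=1.5).x
    print(fn,len(b),f.round(1),np.abs(np.hypot(*(b[:,:2]-f).T)-r).mean().round(1),'zmax',b[:,2].max().round())
def topc(fn,x,y,r,a,b_):
    P,ok,_=cloud(fn); B=P[ok]
    b=B[(np.hypot(B[:,0]-x,B[:,1]-y)<r)&(B[:,2]>a)&(B[:,2]<b_)]
    print('top',len(b),((b.min(0)+b.max(0))/2).round(1),np.ptp(b,axis=0).round(1))
E
python3 - <<'E'
from h import *
fitc('w1',403,-361,14.5,8,44); topc('w1',403,-361,25,58,75)
fitc('w1',417,-274,29,20,70); topc('w1',417,-274,20,153,170)
fitc('w1',454,-172,31.7,37,47,5)
P,ok,_=cloud('w1'); print(P[247,338],P[174,346],P[100,280])
E
```

```text
w1 344 [ 405.2 -361.6] 1.1 zmax 44.0
top 260 [ 405.  -360.6   61.6] [18.3 18.4  5.7]
few 7
top 226 [ 419.5 -271.7  157.2] [11.7 11.8  8.3]
w1 910 [ 457.4 -172.3] 0.9 zmax 44.0
[ 406.21400644 -351.1133578    57.96243671] [ 420.05073607 -270.69305441  158.45755738] [ 301.94614527  -90.43665428 -813.27346527]
```

Call:
{"api": "servo_tool", "payload": {
  "rows": [
    [0,0,0,-0.1,0.05,0.15,60],
    [0,0,0,-0.2,0.09,0.3,60],
    [0,0,0,-0.2,0.09,0.3,60]
  ]
}}

```text
t: 3.52
ee_pos: [403.2, -357.0, 200.3]
orientation: [-2.394, -2.026, 0.001]
ft_force: [-1.1, -0.0, 1.1]
width: 59.8
grasp_force: 0.0
```

```bash
python3 -c "
from h import *
plan((404.5,-361,21,-10))"
```

```text
now [ 403.2 -357.   200.3] phi -9.5 q [-0.75  0.33  1.84  0.    0.98 -0.58] w 59.8 gf 0.0 t 3.5
(404.5, -361, 21, -10) [-0.003, -0.002, 0.006] [-0.022, 0.014, 0.896] dist 179.0
```

Call:
{"api": "servo_tool", "payload": {
  "rows": [
    [0,0,0,-0.02,0.01,0.2,50],
    [0,0,0,-0.02,0.01,0.4,50],
    [0,0,0,-0.02,0.01,0.6,50],
    [0,0,0,-0.02,0.01,0.8,50],
    [0,0,0,-0.02,0.01,0.89,50],
    [0,0,0,-0.02,0.01,0.89,30],
    [0,0,0,-0.02,0.01,0.89,20],
    [0,0,0,-0.02,0.01,0.89,15],
    [0,0,0,-0.02,0.01,0.89,15],
    [0,0,0,-0.02,0.01,0.89,15]
  ]
}}

```text
t: 4.78
ee_pos: [406.4, -363.9, 26.0]
orientation: [2.396, 2.028, 0.001]
ft_force: [-0.7, 1.8, 7.5]
width: 28.1
grasp_force: 29.6
```

Call:
{"api": "servo_tool", "payload": {
  "rows": [
    [0,0,0,0,0,-0.1,15],
    [0,0,0,0,0,-0.3,15],
    [0,0,0,0,0,-0.6,15],
    [0,0,0,0,0,-0.9,15],
    [0,0,0,0,0,-0.9,15]
  ]
}}

```text
t: 5.4
ee_pos: [407.7, -365.3, 209.9]
orientation: [2.39, 2.023, 0.002]
ft_force: [-0.6, -0.5, -1.1]
width: 28.0
grasp_force: 29.5
```

```bash
python3 -c "
from h import *
print(ctrl.get_obs()['ft_force'])
plan((436.5,-97,200,-10))
snap('wrist','w2')"
```

```text
[-0.55741497 -0.46099503 -1.0590357 ]
now [ 407.7 -365.3  209.9] phi -9.5 q [-0.75  0.32  1.82 -0.    0.99 -0.59] w 28.0 gf 29.5 t 5.4
(436.5, -97, 200, -10) [0.006, 0.004, 0.006] [1.347, -0.08, 0.041] dist 270.0
```

View pics/w2.png

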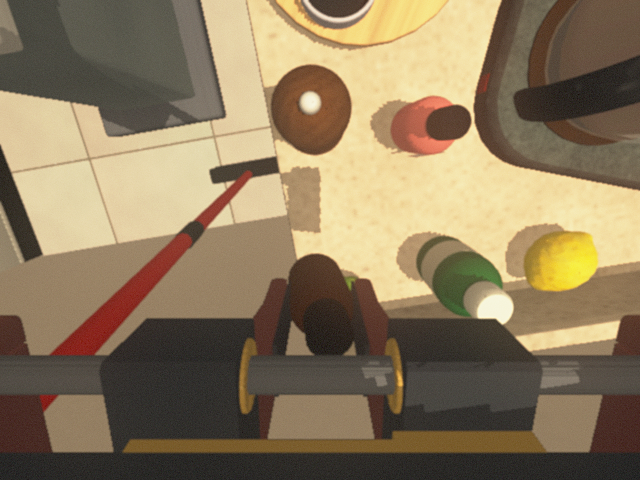

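```bash
python3 - <<'E'
from h import *
P,ok,im=cloud('w2'); p=ctrl.get_obs()['ee_pos']
for (u,v) in((325,325),(330,345),(318,280),(310,300)): print(u,v,im[v,u],(P[v,u]-p).round(1))
# dark cap pts
B=P[290:356,295:352].reshape(-1,3)-p; b=B[(B[:,2]>20)&(B[:,2]<60)&(np.hypot(B[:,0],B[:,1])<25)]
print(len(b),np.percentile(b,[1,50,99],axis=0).round(1))
E
```

```text
325 325 [39 28 20] [ 5.6  5.3 39.8]
330 345 [32 27 25] [ 6.2 -2.7 40.8]
318 280 [78 51 44] [ 4.5 13.8 14.7]
310 300 [76 48 32] [ 0.2  8.8 22.9]
2998 [[-6.7 -7.1 20.2]
 [ 5.4  4.6 38.5]
 [14.8 11.3 41.5]]
```

Call:
{"api": "servo_tool", "payload": {
  "rows": [
    [0,0,0,0.25,0,0,15],
    [0,0,0,0.5,0,0,15],
    [0,0,0,0.75,0,0,15],
    [0,0,0,1,0,0.1,15],
    [0,0,0,1,0,0.2,15]
  ]
}}

```text
t: 6.08
ee_pos: [437.4, -162.6, 162.7]
orientation: [-2.392, -2.032, 0.002]
ft_force: [0.7, -0.6, -0.5]
width: 28.3
grasp_force: 29.5
```

```bash
python3 -c "
from h import *
plan((435.5,-98,100,-10))
snap('wrist','w3')
fitc('w3',436,-97,23.7,37,47,4);fitc('w3',456,-172,31.7,37,47,4);fitc('w3',512,-79,31.7,37,47,4);fitc('w3',530,-155,38,37,47,4)"
```

```text
now [ 437.4 -162.6  162.7] phi -9.3 q [-0.38  0.28  2.02  0.    0.85 -0.22] w 28.3 gf 29.5 t 6.1
(435.5, -98, 100, -10) [-0.002, -0.001, 0.008] [0.317, -0.06, 0.314] dist 90.0
w3 877 [439.7 -96.2] 0.9 zmax 44.0
w3 829 [ 457.4 -171.5] 0.9 zmax 44.0
w3 1407 [515.1 -78.7] 0.9 zmax 44.0
w3 1462 [ 532.6 -154. ] 0.9 zmax 44.0
```

Call:
{"api": "servo_tool", "payload": {
  "rows": [
    [0,0,0.008,0.15,-0.03,0.1,15],
    [0,0,0.008,0.32,-0.06,0.2,15],
    [0,0,0.008,0.32,-0.06,0.3,15],
    [0,0,0.008,0.32,-0.06,0.3,15]
  ]
}}

```text
t: 6.62
ee_pos: [435.4, -100.3, 102.9]
orientation: [-2.407, -2.013, 0.005]
ft_force: [-0.0, -0.5, 0.6]
width: 28.4
grasp_force: 29.5
```

```bash
python3 -c "
from h import *
plan((436,-97.5,52,-10))"
```

```text
now [ 435.4 -100.3  102.9] phi -10.2 q [-0.25  0.37  2.09 -0.    0.69 -0.08] w 28.4 gf 29.5 t 6.6
(436, -97.5, 52, -10) [-0.003, -0.0, -0.002] [0.014, 0.002, 0.255] dist 51.0
```

Call:
{"api": "servo_tool", "payload": {
  "rows": [
    [0,0,0,0.01,0,0.1,15],
    [0,0,0,0.015,0,0.18,15],
    [0,0,0,0.015,0,0.22,15],
    [0,0,0,0.015,0,0.25,15],
    [0,0,0,0.015,0,0.26,15],
    [0,0,0,0.015,0,0.26,15]
  ]
}}

```text
t: 7.38
ee_pos: [438.0, -97.9, 52.9]
orientation: [2.41, 2.015, 0.0]
ft_force: [-0.1, -0.2, -0.1]
width: 28.0
grasp_force: 29.5
```

Call:
{"api": "servo_tool", "payload": {
  "rows": [
    [0,0,0,-0.005,0,0.01,15],
    [0,0,0,-0.005,0,0.02,15],
    [0,0,0,-0.005,0,0.02,15]
  ]
}}

```text
t: 7.75
ee_pos: [437.7, -98.7, 49.6]
orientation: [2.41, 2.015, 0.0]
ft_force: [-3.3, 0.7, 14.8]
width: 28.4
grasp_force: 29.9
```

Call:
{"api": "servo_tool", "payload": {
  "rows": [
    [0,0,0,0,0,-0.01,34],
    [0,0,0,0,0,-0.01,42],
    [0,0,0,0,0,-0.01,46],
    [0,0,0,0,0,-0.01,46],
    [0,0,0,0,0,-0.15,46],
    [0,0,0,0,0,-0.4,46],
    [0,0,0,0,0,-0.7,46],
    [0,0,0,0,0,-0.7,60]
  ]
}}

```text
t: 8.75
ee_pos: [440.5, -99.5, 192.6]
orientation: [2.405, 2.011, 0.008]
ft_force: [-0.0, 0.8, -1.1]
width: 52.7
grasp_force: 0.0
```

```bash
python3 -c "
from h import *
plan((431,28,200,-60))
snap('wrist','w4')
fitc('w4',437,-97,14.5,30,70,4); fitc('w4',437,-97,23.7,37,47,4);topc('w4',437,-97,18,82,95)"
```

```text
now [440.5 -99.5 192.6] phi -10.2 q [-0.25  0.21  2.03  0.    0.89 -0.07] w 52.7 gf 0.0 t 8.8
(431, 28, 200, -60) [0.006, -0.002, 0.579] [0.619, -0.159, -0.039] dist 128.0
w4 607 [436.6 -97.4] 1.6 zmax 70.0
w4 687 [439.8 -96.3] 1.6 zmax 47.0
top 492 [436.9 -96.   85.3] [18.7 19.1  6.6]
```

View pics/w4.png

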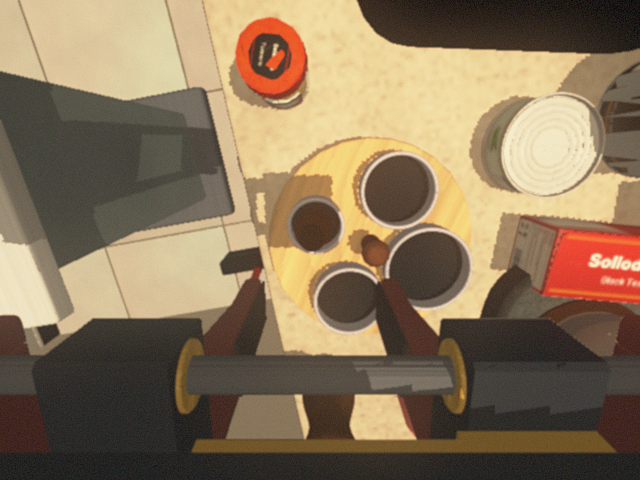

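Vanilla stands in the small pocket (315,225) about 3 mm off-centre. The spice jar is at (270,60).

Call:
{"api": "servo_tool", "payload": {
  "rows": [
    [0,0,0.12,0.12,-0.03,-0.04,80],
    [0,0,0.24,0.25,-0.06,-0.04,80],
    [0,0,0.36,0.4,-0.1,-0.04,80],
    [0,0,0.48,0.5,-0.13,-0.04,80],
    [0,0,0.58,0.62,-0.16,-0.04,80],
    [0,0,0.58,0.62,-0.16,-0.04,80]
  ]
}}

```text
t: 9.55
ee_pos: [426.9, 29.8, 195.0]
orientation: [-3.033, -0.817, 0.005]
ft_force: [-0.4, 0.0, 1.6]
width: 79.7
grasp_force: 0.0
```

```bash
python3 -c "
from h import *
fitc('w4',432,28,22.5,10,103,6);topc('w4',434,28,32,102,115)
plan((432,27.5,140,-60),(432,27.5,40,-60))"
```

```text
w4 1001 [434.1  28.5] 0.5 zmax 103.0
top 4220 [434.3  28.2 104.9] [42.8 43.4  5.7]
now [426.9  29.8 195. ] phi -59.9 q [ 0.04  0.17  2.07 -0.    0.9   1.09] w 79.7 gf 0.0 t 9.6
(432, 27.5, 140, -60) [-0.001, 0.002, 0.002] [0.017, 0.023, 0.275] dist 55.0
(432, 27.5, 40, -60) [-0.001, 0.002, 0.002] [0.019, 0.024, 0.775] dist 155.0
```

Call:
{"api": "servo_tool", "payload": {
  "rows": [
    [0,0,0,0.02,0.025,0.15,80],
    [0,0,0,0.02,0.025,0.3,80],
    [0,0,0,0.02,0.025,0.5,80],
    [0,0,0,0.02,0.025,0.7,80],
    [0,0,0,0.02,0.025,0.77,80],
    [0,0,0,0.02,0.025,0.77,60],
    [0,0,0,0.02,0.025,0.77,45],
    [0,0,0,0.02,0.025,0.77,35],
    [0,0,0,0.02,0.025,0.77,30],
    [0,0,0,0.02,0.025,0.77,30]
  ]
}}

```text
t: 10.8
ee_pos: [434.7, 26.7, 43.5]
orientation: [3.034, 0.812, 0.002]
ft_force: [-1.2, 0.7, 8.2]
width: 44.2
grasp_force: 30.0
```

Call:
{"api": "servo_tool", "payload": {
  "rows": [
    [0,0,0,0,0,-0.1,30],
    [0,0,0,0,0,-0.3,30],
    [0,0,0,0,0,-0.5,30],
    [0,0,0,0,0,-0.7,30],
    [0,0,0,0,0,-0.7,30]
  ]
}}

```text
t: 11.42
ee_pos: [436.0, 26.7, 185.4]
orientation: [3.033, 0.812, 0.01]
ft_force: [-0.4, -0.2, -1.5]
width: 43.5
grasp_force: 30.0
```

```bash
python3 - <<'E'
from h import *
plan((455.5,-172,180,-60))
snap('wrist','w5')
P,ok,im=cloud('w5'); p=ctrl.get_obs()['ee_pos']
B=P[ok]-p; b=B[(B[:,2]>50)&(B[:,2]<80)&(np.hypot(B[:,0],B[:,1])<32)]
print(len(b),np.percentile(b,[1,50,99],axis=0).round(1)); fitc('w5',p[0],p[1],22.5,p[2]+38,p[2]+62,8)
E
```

```text
now [436.   26.7 185.4] phi -60.0 q [ 0.03  0.2   2.07 -0.    0.87  1.08] w 43.5 gf 30.0 t 11.4
(455.5, -172, 180, -60) [0.002, -0.004, -0.0] [-0.412, 0.909, 0.028] dist 200.0
12235 [[-18.3 -24.6  50.5]
 [  5.9   2.2  62.8]
 [ 25.5  30.3  78.8]]
w5 5158 [436.2  26.3] 1.8 zmax 246.0
```

Call:
{"api": "servo_tool", "payload": {
  "rows": [
    [0,0,0,-0.1,0.23,0,30],
    [0,0,0,-0.2,0.46,0,30],
    [0,0,0,-0.3,0.7,0,30],
    [0,0,0,-0.4,0.92,0,30],
    [0,0,0,-0.4,0.92,0.1,30],
    [0,0,0,-0.4,0.92,0.2,30],
    [0,0,0,-0.4,0.92,0.2,30]
  ]
}}

```text
t: 12.35
ee_pos: [454.4, -172.0, 140.0]
orientation: [-3.031, -0.81, 0.008]
ft_force: [-1.2, -0.5, -0.4]
width: 44.1
grasp_force: 30.0
```

```bash
python3 - <<'E'
from h import *
plan((457.5,-172.8,70,-60))
E
```

```text
now [ 454.4 -172.   140. ] phi -60.1 q [-0.39  0.35  1.99 -0.    0.81  0.66] w 44.1 gf 30.0 t 12.3
(457.5, -172.8, 70, -60) [-0.003, 0.002, -0.001] [0.013, 0.013, 0.35] dist 70.0
```

Call:
{"api": "servo_tool", "payload": {
  "rows": [
    [0,0,0,0.008,0.008,0.1,30],
    [0,0,0,0.008,0.008,0.2,30],
    [0,0,0,0.008,0.008,0.3,30],
    [0,0,0,0.008,0.008,0.35,30],
    [0,0,0,0.008,0.008,0.36,30],
    [0,0,0,0.008,0.008,0.36,30]
  ]
}}

```text
t: 13.1
ee_pos: [459.1, -173.4, 71.1]
orientation: [3.034, 0.812, 0.001]
ft_force: [0.1, -0.4, 0.3]
width: 43.8
grasp_force: 30.0
```

Call:
{"api": "servo_tool", "payload": {
  "rows": [
    [0,0,0,-0.004,-0.006,0.01,30],
    [0,0,0,-0.004,-0.006,0.02,30],
    [0,0,0,-0.004,-0.006,0.02,30]
  ]
}}

```text
t: 13.48
ee_pos: [457.9, -172.9, 67.5]
orientation: [3.034, 0.812, 0.001]
ft_force: [-1.4, 0.6, 7.0]
width: 44.1
grasp_force: 30.0
```

Call:
{"api": "servo_tool", "payload": {
  "rows": [
    [0,0,0,0,0,-0.01,50],
    [0,0,0,0,0,-0.01,56],
    [0,0,0,0,0,-0.01,60],
    [0,0,0,0,0,-0.01,60],
    [0,0,0,0,0,-0.15,60],
    [0,0,0,0,0,-0.4,60],
    [0,0,0,0,0,-0.7,60],
    [0,0,0,0,0,-0.7,75]
  ]
}}

```text
t: 14.48
ee_pos: [460.3, -173.8, 210.9]
orientation: [3.03, 0.811, 0.011]
ft_force: [0.5, 0.2, -0.3]
width: 66.8
grasp_force: 0.0
```

```bash
python3 -c "
from h import *
plan((420,-20,210,-90),(416,118,210,-90))
snap('wrist','w6');snap('top','t2')
fitc('t2',456,-172,22.5,50,126,4);topc('t2',456,-172,30,122,140)
fitc('t2',456,-172,31.7,37,47,4)
fitc('t2',437,-97,23.7,37,47,4);fitc('t2',512,-79,31.7,37,47,4);fitc('t2',530,-155,38,37,47,4)"
```

```text
now [ 460.3 -173.8  210.9] phi -60.0 q [-0.39  0.24  1.93  0.    0.96  0.66] w 66.8 gf 0.0 t 14.5
(420, -20, 210, -90) [0.004, -0.005, 0.349] [0.209, -0.767, 0.0] dist 159.0
(416, 118, 210, -90) [0.004, -0.005, 0.349] [0.537, -1.375, -0.002] dist 295.0
t2 18 [ 454.8 -173.5] 1.2 zmax 126.0
top 77 [ 447.  -183.1  129.4] [21.2 26.3 12. ]
t2 22 [ 454.  -173.4] 1.0 zmax 47.0
few 0
few 3
few 0
```

View pics/w6.png

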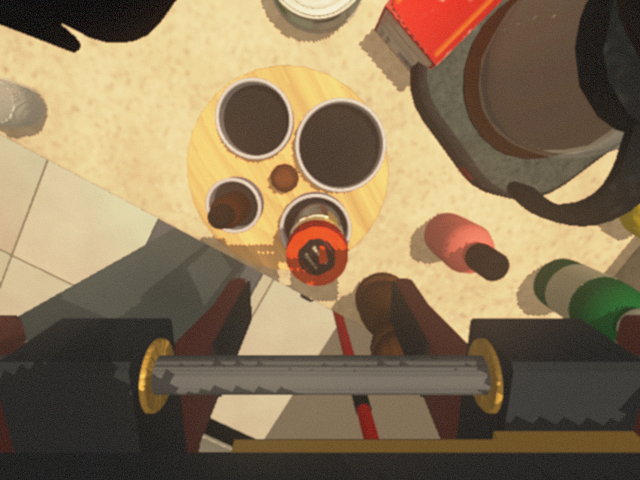

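Spice jar stands in the medium pocket (318,235); vanilla, at (235,205), is still in place. Next is the salt.

Call:
{"api": "servo_tool", "payload": {
  "rows": [
    [0,0,0.08,0.05,-0.2,0,84],
    [0,0,0.16,0.1,-0.4,0,84],
    [0,0,0.24,0.15,-0.6,0,84],
    [0,0,0.31,0.25,-0.8,-0.05,84],
    [0,0,0.31,0.3,-0.95,-0.1,84],
    [0,0,0.31,0.3,-0.95,-0.1,84]
  ]
}}

```text
t: 15.32
ee_pos: [413.5, 23.1, 225.4]
orientation: [-3.14, -0.096, 0.004]
ft_force: [0.1, -0.6, -0.6]
width: 84.3
grasp_force: 0.0
```

```bash
python3 -c "
from h import *
snap('wrist','w7')
fitc('w7',416,120,22,8,60,8);topc('w7',416,120,20,82,96)
plan((415.5,111,225,-87),(415.5,111,140,-87))"
```

```text
w7 838 [416.3 122.9] 1.6 zmax 60.0
top 843 [418.6 121.4  86.1] [28.1 27.9  8.3]
now [413.7  22.2 225.3] phi -86.5 q [ 0.03  0.1   2.07 -0.    0.97  1.54] w 84.2 gf 0.0 t 15.4
(415.5, 111, 225, -87) [0.0, 0.002, 0.005] [0.035, -0.442, 0.002] dist 89.0
(415.5, 111, 140, -87) [0.0, 0.002, 0.005] [0.037, -0.443, 0.427] dist 123.0
```

View pics/w7.png

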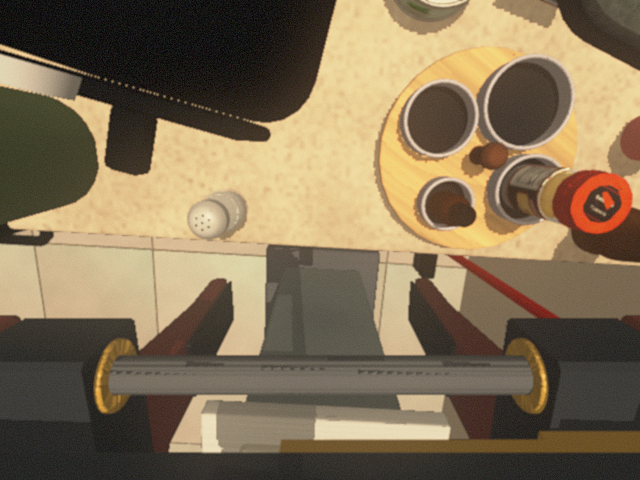

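Call:
{"api": "servo_tool", "payload": {
  "rows": [
    [0,0,0,0.02,-0.15,0.1,84],
    [0,0,0,0.035,-0.3,0.2,84],
    [0,0,0,0.035,-0.37,0.35,84],
    [0,0,0,0.035,-0.37,0.5,84],
    [0,0,0,0.035,-0.37,0.55,84],
    [0,0,0,0.035,-0.4,0.55,84],
    [0,0,0,0.035,-0.44,0.55,84],
    [0,0,0,0.035,-0.44,0.55,84]
  ]
}}

```text
t: 16.38
ee_pos: [417.3, 110.7, 117.5]
orientation: [-3.14, -0.092, -0.003]
ft_force: [0.2, 0.2, 0.1]
width: 83.9
grasp_force: 0.0
```

```bash
python3 -c "
from h import *
print(ctrl.get_obs()['ft_force'])
plan((416,113,40,-87),(416,118,29,-87))"
```

```text
[0.20378945 0.16167518 0.05800401]
now [417.3 110.7 117.5] phi -86.6 q [0.23 0.32 2.12 0.   0.7  1.74] w 83.9 gf 0.0 t 16.4
(416, 113, 40, -87) [-0.0, -0.001, 0.004] [-0.006, -0.012, 0.388] dist 78.0
(416, 118, 29, -87) [-0.0, -0.001, 0.004] [-0.005, -0.037, 0.443] dist 89.0
```

Call:
{"api": "servo_tool", "payload": {
  "rows": [
    [0,0,0,-0.006,-0.012,0.1,84],
    [0,0,0,-0.006,-0.012,0.2,84],
    [0,0,0,-0.006,-0.012,0.3,84],
    [0,0,0,-0.008,-0.012,0.4,84],
    [0,0,0,-0.01,-0.012,0.435,84],
    [0,0,0,-0.01,-0.025,0.435,84],
    [0,0,0,-0.01,-0.04,0.435,84],
    [0,0,0,-0.01,-0.04,0.435,84]
  ]
}}

```text
t: 17.38
ee_pos: [414.6, 118.4, 30.3]
orientation: [-3.14, -0.091, -0.002]
ft_force: [0.3, 0.2, 0.2]
width: 84.1
grasp_force: 0.0
```

Call:
{"api": "servo_tool", "payload": {
  "rows": [
    [0,0,0,0.006,-0.013,0,65],
    [0,0,0,0.006,-0.013,0,52],
    [0,0,0,0.006,-0.013,0,46],
    [0,0,0,0.006,-0.013,0,42],
    [0,0,0,0.006,-0.013,0,36],
    [0,0,0,0.006,-0.013,0,30],
    [0,0,0,0.006,-0.013,0,30]
  ]
}}

```text
t: 18.25
ee_pos: [415.1, 120.6, 29.6]
orientation: [3.14, 0.091, -0.0]
ft_force: [-0.6, -0.1, -0.2]
width: 40.8
grasp_force: 29.8
```

Call:
{"api": "servo_tool", "payload": {
  "rows": [
    [0,0,0,0,0,-0.05,30],
    [0,0,0,0,0,-0.15,30],
    [0,0,0,0,0.05,-0.3,30],
    [0,0,0,0,0.15,-0.45,30],
    [0,0,0,0,0.35,-0.6,30],
    [0,0,0,0,0.6,-0.65,30],
    [0,0,0,0,0.6,-0.65,30]
  ]
}}

```text
t: 19.12
ee_pos: [422.7, -1.5, 161.3]
orientation: [3.14, 0.084, 0.005]
ft_force: [0.2, -0.1, -1.8]
width: 40.9
grasp_force: 29.8
```

```bash
python3 -c "
from h import *
plan((513,-40,160,-87),(513,-78.5,160,-87))
o=ctrl.get_obs();p=o['ee_pos']
snap('wrist','w8')
fitc('w8',p[0],p[1],22,p[2]-15,p[2]+34,8);topc('w8',p[0],p[1],20,p[2]+51,p[2]+70);
fitc('w8',513,-79,31.7,37,47,4);fitc('w8',438,-97,23.7,37,47,4);fitc('w8',530,-155,38,37,47,4)"
```

```text
now [422.7  -1.5 161.3] phi -86.9 q [-0.03  0.22  2.11 -0.    0.81  1.49] w 40.9 gf 29.8 t 19.1
(513, -40, 160, -87) [0.0, -0.002, 0.001] [0.44, 0.216, 0.008] dist 98.0
(513, -78.5, 160, -87) [0.0, -0.002, 0.001] [0.43, 0.409, 0.008] dist 119.0
w8 5679 [422.6  -1.3] 2.1 zmax 195.0
top 2404 [ 4.264e+02 -2.000e-01  2.161e+02] [29.7 29.6  7.6]
w8 1472 [515.4 -77.9] 0.9 zmax 44.0
w8 887 [439.7 -96.6] 2.5 zmax 47.0
w8 1955 [ 533.  -153.4] 0.9 zmax 44.0
```

View pics/w8.png

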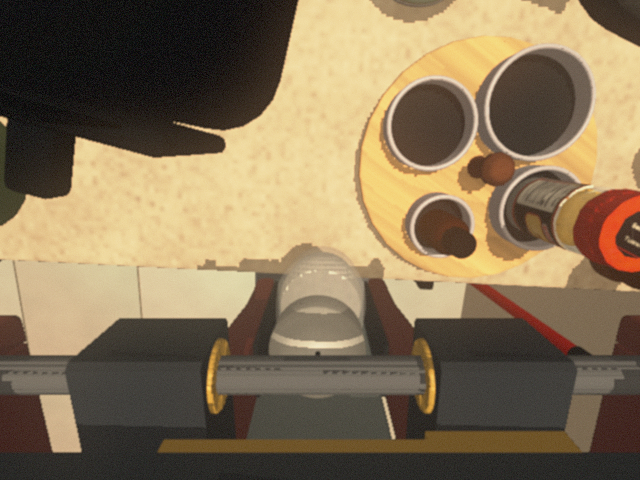

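Call:
{"api": "servo_tool", "payload": {
  "rows": [
    [0,0,0,0,0.2,0,30],
    [0,0,0,0.1,0.35,0,30],
    [0,0,0,0.25,0.41,0,30],
    [0,0,0,0.425,0.41,0.1,30],
    [0,0,0,0.425,0.41,0.2,30],
    [0,0,0,0.425,0.41,0.3,30],
    [0,0,0,0.425,0.41,0.3,30]
  ]
}}

```text
t: 20.05
ee_pos: [510.1, -74.6, 98.1]
orientation: [-3.139, -0.093, 0.007]
ft_force: [0.1, -0.3, -0.8]
width: 40.6
grasp_force: 29.8
```

```bash
python3 -c "
from h import *
plan((511.7,-79.2,57,-87))"
```

```text
now [510.1 -74.6  98.1] phi -86.6 q [-0.17  0.45  1.95  0.    0.74  1.34] w 40.6 gf 29.8 t 20.1
(511.7, -79.2, 57, -87) [-0.001, 0.003, 0.005] [0.008, 0.024, 0.205] dist 41.0
```

Call:
{"api": "servo_tool", "payload": {
  "rows": [
    [0,0,0,0.006,0.022,0.05,30],
    [0,0,0,0.006,0.022,0.12,30],
    [0,0,0,0.006,0.022,0.19,30],
    [0,0,0,0.006,0.022,0.205,30],
    [0,0,0,0.006,0.022,0.22,30],
    [0,0,0,0.006,0.022,0.225,30],
    [0,0,0,0.006,0.022,0.225,30]
  ]
}}

```text
t: 20.92
ee_pos: [513.3, -80.4, 54.9]
orientation: [3.14, 0.091, 0.001]
ft_force: [-0.3, 0.5, -0.9]
width: 41.0
grasp_force: 29.8
```

Call:
{"api": "servo_tool", "payload": {
  "rows": [
    [0,0,0,-0.006,-0.004,0.01,30],
    [0,0,0,-0.006,-0.004,0.016,30],
    [0,0,0,-0.006,-0.004,0.016,30]
  ]
}}

```text
t: 21.3
ee_pos: [513.2, -80.1, 53.4]
orientation: [3.139, 0.091, 0.005]
ft_force: [-4.3, -0.7, 17.7]
width: 40.9
grasp_force: 30.7
```

Seated on the floor at the predicted height. Release and rise.

Call:
{"api": "servo_tool", "payload": {
  "rows": [
    [0,0,0,0,0,-0.015,48],
    [0,0,0,0,0,-0.015,54],
    [0,0,0,0,0,-0.015,58],
    [0,0,0,0,0,-0.015,58],
    [0,0,0,0,0,-0.15,58],
    [0,0,0,0,0,-0.4,58],
    [0,0,0,0,0,-0.7,58],
    [0,0,0,-0.3,0,-0.9,75],
    [0,0,0,-0.3,0,-0.9,80]
  ]
}}

```text
t: 22.42
ee_pos: [450.6, -83.2, 233.4]
orientation: [3.14, 0.09, 0.004]
ft_force: [-0.2, -0.1, -0.1]
width: 74.4
grasp_force: 0.0
```

```bash
python3 -c "
from h import *
plan((430,-200,250,-98),(419,-273,250,-98))
snap('wrist','w9');
topc('w9',513,-79,20,106,120);fitc('w9',514,-79,31.7,37,47,4)"
```

```text
now [450.6 -83.2 233.4] phi -86.7 q [-0.21  0.16  1.98 -0.    1.    1.3 ] w 74.4 gf 0.0 t 22.4
(430, -200, 250, -98) [0.0, -0.002, 0.131] [-0.136, 0.577, -0.083] dist 120.0
(419, -273, 250, -98) [0.0, -0.002, 0.131] [-0.212, 0.938, -0.083] dist 193.0
top 1089 [516.3 -79.  109.7] [28.9 28.3  7.4]
w9 837 [515.8 -78.5] 0.9 zmax 44.0
```

View pics/w9.png

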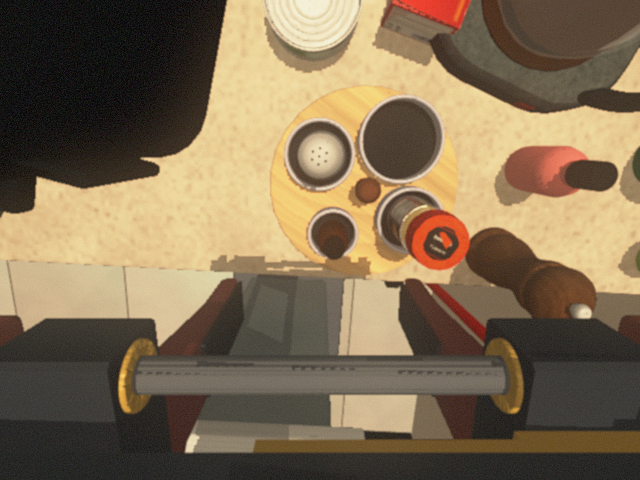

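Salt is centred in its pocket (319,155). The mill's head is at (560,292).

Call:
{"api": "servo_tool", "payload": {
  "rows": [
    [0,0,0.05,-0.05,0.2,-0.1,84],
    [0,0,0.1,-0.1,0.4,-0.1,84],
    [0,0,0.155,-0.15,0.6,-0.1,84],
    [0,0,0.155,-0.2,0.75,-0.1,84],
    [0,0,0.155,-0.2,0.75,-0.1,84]
  ]
}}

```text
t: 23.1
ee_pos: [420.7, -236.7, 250.1]
orientation: [-3.128, 0.278, 0.003]
ft_force: [0.1, -0.8, 0.1]
width: 84.0
grasp_force: 0.0
```

```bash
python3 -c "
from h import *
plan((418,-273,170,-100),(418,-273,114,-100))
snap('wrist','w10');
topc('w10',419,-272,20,153,170);fitc('w10',419,-272,25,118,148,6)
fitc('w10',458,-172,31.7,37,47,4);fitc('w10',533,-154,38,37,47,4)"
```

```text
now [ 420.7 -236.7  250.1] phi -100.2 q [-0.54  0.18  1.91 -0.    1.06  1.21] w 84.0 gf 0.0 t 23.1
(418, -273, 170, -100) [-0.0, 0.001, -0.002] [0.019, 0.181, 0.4] dist 88.0
(418, -273, 114, -100) [-0.0, 0.001, -0.002] [0.02, 0.181, 0.68] dist 141.0
top 220 [ 420.2 -271.8  156.5] [11.5 11.8  6.9]
w10 2861 [ 413.4 -273.7] 7.2 zmax 148.0
w10 532 [ 457.5 -171.5] 1.8 zmax 47.0
w10 1056 [ 533.2 -154.7] 0.9 zmax 44.0
```

Call:
{"api": "servo_tool", "payload": {
  "rows": [
    [0,0,0,0.01,0.1,0,84],
    [0,0,0,0.018,0.175,0.1,84],
    [0,0,0,0.018,0.175,0.3,84],
    [0,0,0,0.018,0.175,0.5,84],
    [0,0,0,0.018,0.175,0.68,84],
    [0,0,0,0.018,0.175,0.68,84]
  ]
}}

```text
t: 23.9
ee_pos: [416.9, -269.2, 113.2]
orientation: [-3.127, 0.272, 0.007]
ft_force: [-0.4, -0.5, -0.1]
width: 84.1
grasp_force: 0.0
```

Call:
{"api": "servo_tool", "payload": {
  "rows": [
    [0,0,0,0.007,0.014,0,70],
    [0,0,0,0.007,0.014,0,58],
    [0,0,0,0.007,0.014,0,52],
    [0,0,0,0.007,0.014,0,46],
    [0,0,0,0.007,0.014,0,40],
    [0,0,0,0.007,0.014,0,36],
    [0,0,0,0.007,0.014,0,36]
  ]
}}

```text
t: 24.78
ee_pos: [419.5, -273.6, 116.2]
orientation: [3.129, -0.274, 0.002]
ft_force: [-1.1, 0.1, 6.4]
width: 47.8
grasp_force: 30.0
```

Call:
{"api": "servo_tool", "payload": {
  "rows": [
    [0,0,0,0,0,-0.05,36],
    [0,0,0,0,0,-0.15,36],
    [0,0,0,0,0,-0.35,36],
    [0,0,0,0,0,-0.6,36],
    [0,0,0,0,0,-0.75,36],
    [0,0,0,0,0,-0.75,36]
  ]
}}

```text
t: 25.52
ee_pos: [420.0, -273.9, 267.8]
orientation: [3.127, -0.274, 0.007]
ft_force: [-0.7, -0.1, -2.4]
width: 47.7
grasp_force: 30.0
```

```bash
python3 -c "
from h import *
plan((450,-155,265,-100),(530,-155,265,-100))
o=ctrl.get_obs();p=o['ee_pos'];print(o['moment'])
snap('wrist','w11');
topc('w11',p[0]+2,p[1],20,p[2]+42,p[2]+60)
fitc('w11',533,-154,38,37,47,4)"
```

```text
now [ 420.  -273.9  267.8] phi -100.0 q [-0.6   0.18  1.86 -0.    1.1   1.14] w 47.7 gf 30.0 t 25.5
(450, -155, 265, -100) [0.001, -0.003, -0.0] [0.044, -0.612, 0.013] dist 123.0
(530, -155, 265, -100) [0.001, -0.003, -0.0] [0.438, -0.681, 0.015] dist 162.0
[0.0012179  0.12101472 0.0163722 ]
top 166 [ 422.3 -273.3  310.7] [7.1 9.5 1.7]
w11 958 [ 533.3 -154.9] 0.9 zmax 44.0
```

View pics/w11.png

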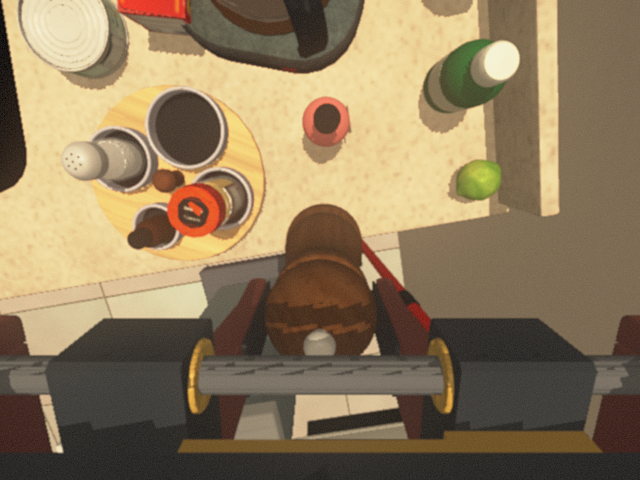

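Call:
{"api": "servo_tool", "payload": {
  "rows": [
    [0,0,0,0.02,-0.2,0,36],
    [0,0,0,0.04,-0.4,0,36],
    [0,0,0,0.15,-0.6,0,36],
    [0,0,0,0.3,-0.68,0,36],
    [0,0,0,0.4,-0.68,0,36],
    [0,0,0,0.44,-0.68,0,36],
    [0,0,0,0.44,-0.68,0,36]
  ]
}}

```text
t: 26.45
ee_pos: [528.6, -154.6, 264.0]
orientation: [-3.129, 0.274, 0.004]
ft_force: [-0.2, 0.2, -1.2]
width: 47.7
grasp_force: 30.0
```

```bash
python3 -c "
from h import *
plan((531,-155.5,200,-100),(531,-155.5,144,-100))"
```

```text
now [ 528.6 -154.6  264. ] phi -100.0 q [-0.31  0.27  1.76 -0.    1.12  1.44] w 47.7 gf 30.0 t 26.4
(531, -155.5, 200, -100) [-0.0, 0.002, -0.0] [0.014, 0.002, 0.32] dist 64.0
(531, -155.5, 144, -100) [-0.0, 0.002, -0.0] [0.014, 0.003, 0.6] dist 120.0
```

Call:
{"api": "servo_tool", "payload": {
  "rows": [
    [0,0,0,0.012,0.002,0.12,36],
    [0,0,0,0.012,0.002,0.24,36],
    [0,0,0,0.012,0.002,0.36,36],
    [0,0,0,0.01,0.002,0.46,36],
    [0,0,0,0.008,0.002,0.54,36],
    [0,0,0,0.008,0.002,0.59,36],
    [0,0,0,0.008,0.002,0.6,36],
    [0,0,0,0.008,0.002,0.6,36]
  ]
}}

```text
t: 27.45
ee_pos: [531.1, -155.4, 145.8]
orientation: [3.129, -0.274, 0.001]
ft_force: [-0.3, 0.6, -1.5]
width: 47.8
grasp_force: 30.0
```

Call:
{"api": "servo_tool", "payload": {
  "rows": [
    [0,0,0,0,0,0.01,36],
    [0,0,0,0,0,0.02,36],
    [0,0,0,0,0,0.026,36],
    [0,0,0,0,0,0.026,36]
  ]
}}

```text
t: 27.95
ee_pos: [530.9, -155.3, 140.3]
orientation: [-3.13, 0.274, -0.0]
ft_force: [0.0, 0.7, -1.1]
width: 47.7
grasp_force: 30.0
```

Call:
{"api": "servo_tool", "payload": {
  "rows": [
    [0,0,0,0,0,0.006,36],
    [0,0,0,0,0,0.012,36],
    [0,0,0,0,0,0.012,36]
  ]
}}

```text
t: 28.32
ee_pos: [532.5, -155.7, 140.3]
orientation: [3.129, -0.274, 0.006]
ft_force: [-3.4, 1.5, 17.4]
width: 48.2
grasp_force: 30.0
```

Seated. Release and lift.

Call:
{"api": "servo_tool", "payload": {
  "rows": [
    [0,0,0,0,0,-0.012,54],
    [0,0,0,0,0,-0.012,60],
    [0,0,0,0,0,-0.012,66],
    [0,0,0,0,0,-0.012,66],
    [0,0,0,0,0,-0.1,66],
    [0,0,0,0,0,-0.3,66],
    [0,0,0,0,0,-0.5,66],
    [0,0,0,-0.4,0,-0.6,66],
    [0,0,0,-0.6,0,-0.65,66],
    [0,0,0,-0.6,0,-0.65,66]
  ]
}}

```text
t: 29.58
ee_pos: [409.9, -133.8, 269.8]
orientation: [3.129, -0.275, 0.003]
ft_force: [0.9, -0.8, 0.0]
width: 66.1
grasp_force: 0.0
```

```bash
python3 -c "
from h import *
snap('wrist','w12');snap('scene','s2');
for n,x,y,r,a,b in(('mill',533,-154,20,177,195),('salt',515,-79,20,106,120),('van',439,-97,18,82,95),('spice',457,-172,32,126,140)):
  print(n);topc('w12',x,y,r,a,b); topc('s2',x,y,r,a,b)
for x,y,r in((439,-97,23.7),(457,-172,31.7),(515,-78.5,31.7),(533,-154.5,38)):fitc('w12',x,y,r,37,47,4)
fitc('s2',519,-296,23,10,80,8);fitc('s2',528,-434,28,10,80,8)
plan()"
```

```text
mill
top 320 [ 530.7 -153.3  180.7] [11.8 11.8  7.4]
top 38 [ 523.3 -153.3  182. ] [19.5 11.7  9.9]
salt
top 929 [516.  -79.  109.7] [29.4 28.   7.4]
top 160 [511.7 -78.5 111.5] [29.8 29.6 10.3]
van
top 322 [437.  -96.   85.7] [18.8 18.7  6.7]
top 83 [433.4 -95.6  87.2] [18.9 18.3 10.4]
spice
top 2260 [ 458.7 -173.2  128.9] [42.7 43.   5.8]
top 377 [ 455.6 -172.3  130.3] [44.8 43.1  8.4]
w12 497 [440.1 -96.1] 1.5 zmax 47.0
w12 462 [ 457.6 -172.1] 1.1 zmax 47.0
w12 646 [515.9 -78.6] 1.1 zmax 46.0
w12 635 [ 533.7 -154.3] 1.7 zmax 45.0
s2 651 [ 513.4 -296. ] 2.6 zmax 80.0
s2 735 [ 528.7 -434.1] 1.1 zmax 80.0
now [ 413.3 -134.7  269.4] phi -100.0 q [-0.34  0.07  1.98  0.    1.08  1.4 ] w 66.2 gf 0.0 t 29.7
```

View pics/w12.png

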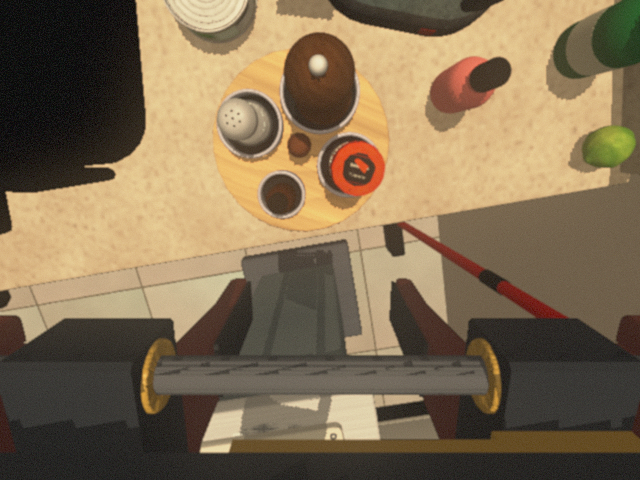

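View pics/s2.png

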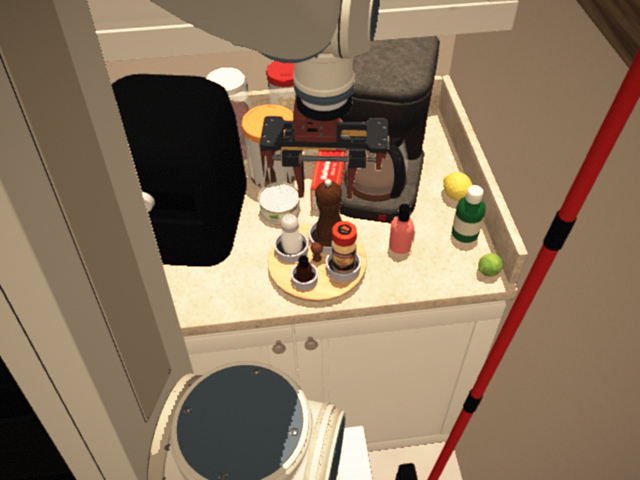

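All four seasonings stand upright in their pockets, within about 3 mm of centre. The lotion and cleaner stand where they were, and the arm is clear.

```bash
python3 -c "
from h import *
print(ctrl.close_job())"
```

```text
the job is handed in; nothing more can be done
None
```

The job is handed in: the mill, vanilla, salt and spice each stand upright in the right pocket, about 3 mm or less off-centre by the last camera check, with the lotion and cleaner untouched. It took about 30 s of robot time, and the hand-in returned no verdict.

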